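Seat the port plugs and hold the sprung gate half open

TASK

Get the small vacuum manifold ready for a throttled pump-down: first, with the sliding shutter still shut, press down every port plug that stands proud until all three are fully home. Then push or pull the shutter by its upright tab against its spring to half of its travel (tab centre level with the broad middle mark on the rail) and finish while still holding it there with the gripper fingers, since it springs shut if let go. Leave the spanner, the loose ring and the bottle where they are.

Things in the scene. Friction and masses are not known exactly. Their poses are not given: they have to be found in the camera images.
- manifold: Steel block fixed to the bench, turned about the vertical: base plate 210 x 310 mm, block 190 x 270 mm, top 60 mm above the bench. Origin: centre of its underside. x points from the gate track (x = -50 mm) to the row of ports (x = +55 mm, y = -85, 0, +85 mm; 44 mm collars, tops 66 mm above the bench); y runs along the track in the shutter's opening direction; z up.
- half_mark (a point): Centre of the broad white mark (5 mm) on the rail on the side away from the ports, 72 mm above the bench, manifold x = -86, y = -55 mm: the tab's centre is level with it at half travel. Thin marks 30 mm either side: shut and wide open. Rail tops are 72 mm above the bench; at the track's +y end lies a spring can 22 mm across, y = +44 to +124 mm, top 79 mm up.
- shutter (a joint): Aluminium blade (58 mm across, 70 mm long, 6 mm thick, top 68 mm above the bench) in the gate track. Value in m: 0 = shut, 0.060 = wide open, growing along the manifold's +y; 0.030 = half travel. A spring pulls it shut: about 2.4 N at shut, 6 N at half, 9.6 N wide open. Shut at the start; goes back when let go.
- tab (a point): Middle of the grip zone of the upright aluminium tab on the shutter, 96 mm above the bench. Tab: 10 mm thick along the slide, 36 mm wide across it, from the blade (68 mm) up to 118 mm above the bench; it moves with the shutter, at manifold x = -50 mm, y = -85 mm + the shutter's joint value. Room for fingers on all sides above the rails.
- plug_a (a joint): One of three identical black plastic port plugs (round flat cap 36 mm across, 16 mm tall, bright metal neck 26 mm across showing below it when proud); any plug may be in any port. Value in m: 0 = standing 10 mm proud of its collar, 0.010 = fully home, cap resting on the collar. It slides straight down against a steady 5 N of friction, then stops hard, and stays where it is left.
- plug_b (a joint): One of three identical black plastic port plugs (round flat cap 36 mm across, 16 mm tall, bright metal neck 26 mm across showing below it when proud); any plug may be in any port. Value in m: 0 = standing 10 mm proud of its collar, 0.010 = fully home, cap resting on the collar. It slides straight down against a steady 5 N of friction, then stops hard, and stays where it is left.
- plug_c (a joint): One of three identical black plastic port plugs (round flat cap 36 mm across, 16 mm tall, bright metal neck 26 mm across showing below it when proud); any plug may be in any port. Value in m: 0 = standing 10 mm proud of its collar, 0.010 = fully home, cap resting on the collar. It slides straight down against a steady 5 N of friction, then stops hard, and stays where it is left.
- plug_a_top (a point): Centre of the flat top of the cap of plug_a; its height is 82 mm above the bench when the plug is fully home and up to 92 mm when proud.
- plug_b_top (a point): Centre of the flat top of the cap of plug_b; its height is 82 mm above the bench when the plug is fully home and up to 92 mm when proud.
- plug_c_top (a point): Centre of the flat top of the cap of plug_c; its height is 82 mm above the bench when the plug is fully home and up to 92 mm when proud.
- spanner_mid (a point): Bystander: middle of a spanner 160 mm long lying loose on the bench to the right of the manifold.
- seal_ring: Bystander: loose aluminium ring, 68 mm outside, 48 mm inside, 12 mm tall, on the bench beyond the manifold. Origin: centre of its underside.
- bottle: Bystander: white plastic bottle, 60 mm across, 150 mm tall, standing on the bench to the left of the manifold. Origin: centre of its underside.

How it is judged:
By the outcome, as a careful person would: the job done as asked, in the order asked, and still so for the second after the job is handed in, while the arm keeps its last pose, push and grip.
It also fails if it takes over 45 s, if anything falls off the work surface, if the arm or the gripper's body presses on something with over 40 N, if the wrist force passes 120 N, or if a joint passes its speed limit or range.

ROBOT

A 6-joint arm with a two-finger parallel gripper is mounted at the origin on the work surface. World frame = base frame: x ahead of the robot, y to its left, z up, the work surface at z = 0. Lengths are in m, angles in rad, forces in N, time in s.
With the tool pointing down it reaches from about 0.35 to 0.975 m from the base axis. Payload 4.9 kg.
Tool frame: the origin (TCP) lies at the very end of the fingers, on their centre line; the grasp point (between the pads) lies 19 mm behind it; x points along the fingers, z is the direction in which the jaws open and shut, and the axes are right-handed (so a half turn about x gives the same grasp; the last joint's range is limited). The gripper opens to 85 mm and grips with 20 to 120 N. Pads are 22 mm wide; open, the fingers measure 114 mm over their backs; the gripper's body (76 mm by 85 mm) begins 54 mm behind the grasp point. The pads swing forward as they close: fully open they stand 13 mm farther back than shut.
Start: joints at [1.037, 0.053, 1.613, -0, 1.476, -0.119], TCP at [0.252, 0.572, 0.231] pointing down, gripper open.
Joint ranges: [-3.01, 3.01], [-1.01, 2.22], [0.06, 2.58], [-1.02, 4.17], [0.09, 2.62], [-3.14, 3.14]. Speed limits (rad/s): [2.57, 2.57, 3.14, 3.14, 3.14, 3.14].

INTERFACE

Orientations are given as a rotation vector (axis times angle).
In Python, from station import ctrl, imaging gives the robot as it stands. The module is installed in compiled form; this text tells all that it offers.
- The arm moves only by the shell command python3 -m jog 'ROWS' [FORCE]. ROWS is JSON, a list that holds one entry, the list of rows, each a list of 5 numbers: the shift along the tool's x, y, z in m, then the turn about the tool's x in rad, then the closure, from -1 (fully open) to 1 (shut). A call has 1 to 12 rows; each row is the pose to reach, as a shift and turn from the pose measured when the call began, along the tool's axes at that moment; what a row does not reach only later rows make up. A row lasts 1/10 s, in which the tool goes at most 50 mm and 8.59 degrees, less where a joint would pass 70% of its speed; a pose out of reach is approached as far as the arm can. A call with a gripper value outside its range is refused whole. The fingers move at their own pace and stop on an object; FORCE is the grip in N (left out, the last holds). Time passes only in rows, so rows that repeat a pose let the fingers close. It gives the time, the measured TCP pose, the force and the opening at its end, in the units of the state.
- ctrl.get_obs(): the state, without advancing time (a new reading comes with each control period).
- imaging.get_image(name): name is "side" or "top" or "wrist"; returns a dict with "color" (480x640x3 uint8, red, green, blue), "intrinsics" (3x3 intrinsics, pixels), "distortion" ([k1, k2, p1, p2, k3] as OpenCV has them; the pictures are not rectified), "R" (3x3) and "t" (3): a world point X has camera coordinates R X + t. Camera axes: x right, y down, z forward; pixel columns grow to the right and rows downward; lengths in m; the calibration is good to about 2 mm. A picture is of the moment at which its call begins. There is no depth.
- ctrl.finish_job(): hands the job in, once; it reports no verdict.
The state is a dict: "t": time; "q": joint angles; "dq": joint speeds; "effort": joint torques, N m; "tool_pos": TCP position; "tool_rot": TCP orientation; "contact_force": force on the tool from outside, world axes, zero at the start; "wrist_torque": the same for the moment, N m; "opening": finger opening in m.
Only numpy, scipy, OpenCV 4.12 (cv2) and the standard library are available. Lean on these libraries where they do the work, as an engineer would, in place of code of your own. Each camera call takes 0.05 s, during which the arm holds its last target.

## Working session

There is one attempt and no reset: what is moved stays moved. The work goes in short steps, Python scripts to look and compute and a shell command to move; the robot and the scene stay as the last step left them, time stands still between calls to the robot, and variables do not carry over. Pictures are saved under pics/ and viewed, and the job is handed in when it is done.

```bash
mkdir -p pics; cat > h.py <<'E'
import numpy as np, cv2, json
from station import ctrl, imaging
def snap(n,f):
    im=imaging.get_image(n); cv2.imwrite('pics/'+f+'.png',im['color'][:,:,::-1])
    np.savez('pics/'+f+'.npz',**{k:np.array(v) for k,v in im.items()}); return im
def load(f): return dict(np.load('pics/'+f+'.npz'))
def ray(im,uv):
    p=cv2.undistortPoints(np.array([[uv]],float),im['intrinsics'],im['distortion'])[0,0]
    d=im['R'].T@np.array([p[0],p[1],1]); c=-im['R'].T@im['t']; return c,d
def atz(im,uv,z):
    c,d=ray(im,uv); return c+d*(z-c[2])/d[2]
def proj(im,X):
    X=np.atleast_2d(np.array(X,float))
    return cv2.projectPoints(X,cv2.Rodrigues(im['R'])[0],im['t'].astype(float),im['intrinsics'],im['distortion'])[0][:,0]
E
python3 - <<'E'
from h import *
for n in ['top','side','wrist']:
    im=snap(n,n+'0'); print(n,-im['R'].T@im['t'])
o=ctrl.get_obs(); print(o)
print(cv2.Rodrigues(np.array(o['tool_rot'],float))[0].round(3))
E
```

```text
top [0.51706753 0.02015996 1.13853382]
side [ 0.97770066 -1.23512751  1.06730012]
wrist [0.18018439 0.60278355 0.37236105]
{'t': 0.15, 'q': array([ 1.03697887e+00,  5.32030298e-02,  1.61397610e+00,  3.71805825e-05,
        1.47596863e+00, -1.19000523e-01]), 'dq': array([-1.41329366e-04, -1.25292908e-03, -3.26745295e-03,  6.23701487e-05,
        1.48153913e-03, -3.64241738e-04]), 'effort': array([ 4.14485521e-04, -3.94242024e+01, -3.70722950e+01, -1.15547905e-04,
        4.65042875e-03,  1.21834702e-05]), 'tool_pos': array([0.25163593, 0.57158618, 0.23034827]), 'tool_rot': array([-0.8991684 ,  1.37879904,  0.89808973]), 'contact_force': array([-1.14940373,  0.47054806, -0.12895558]), 'wrist_torque': array([ 0.00143476, -0.01742943, -0.01305503]), 'opening': 0.08506218437193254}
[[-0.001 -0.915  0.403]
 [-0.001  0.403  0.915]
 [-1.     0.    -0.002]]
```

View pics/top0.png

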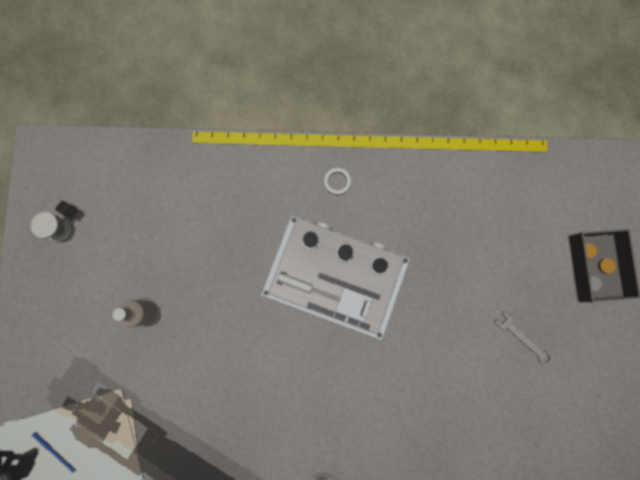

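View pics/side0.png

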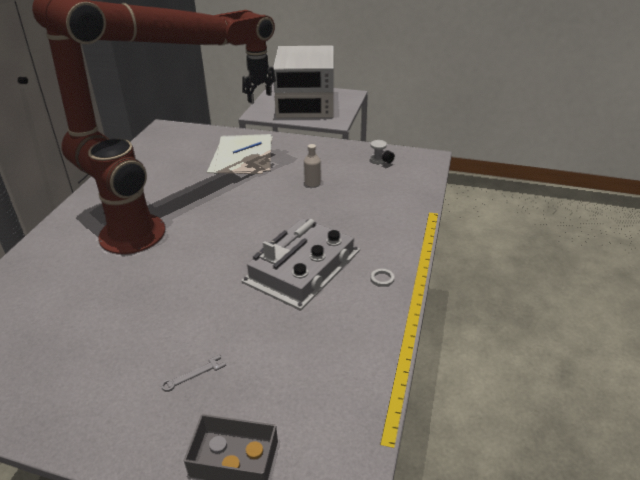

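View pics/wrist0.png

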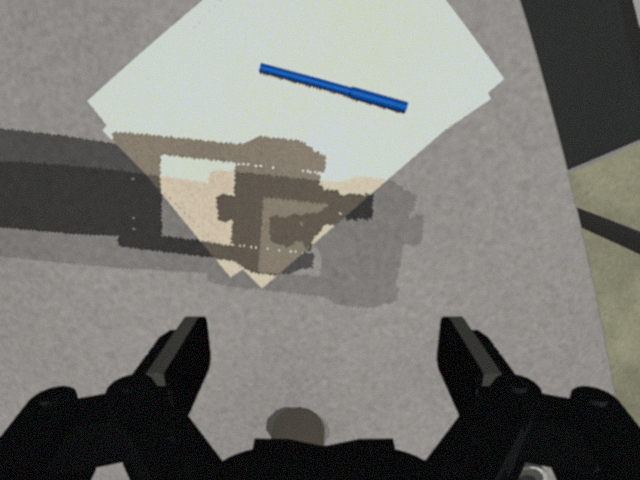

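```bash
python3 - <<'E'
from h import *
a=load('top0')['color'][200:350,250:420]; b=load('side0')['color'][205:315,230:370]
cv2.imwrite('pics/c1.png',cv2.resize(a,None,fx=4.5,fy=4,interpolation=2)[:,:,::-1])
cv2.imwrite('pics/c2.png',cv2.resize(b,None,fx=5,fy=5,interpolation=2)[:,:,::-1])
im=load('top0')
# corners z~0.008 order: +x+y, +x-y, -x-y, -x+y ; 
px=[(293,217),(409,260),(381,338),(263,294)]
mp=[(.105,.155),(.105,-.155),(-.105,-.155),(-.105,.155)]
W=[];M=[]
for p,m in zip(px,mp): W.append(atz(im,p,.008)[:2]);M.append(m)
for p,m in zip([(311,239),(346,252),(380,265)],[(.055,.085),(.055,0),(.055,-.085)]): W.append(atz(im,p,.087)[:2]);M.append(m)
W=np.array(W);M=np.array(M)
A=[];B=[]
wc=W.mean(0);mc=M.mean(0)
H=(M-mc).T@(W-wc);U,S,V=np.linalg.svd(H);R=V.T@U.T;t=wc-R@mc
print('yaw',np.arctan2(R[1,0],R[0,0]),t,(W-(M@R.T+t)).round(4).tolist())
E
```

```text
yaw -0.3335290992447281 [ 0.57862408 -0.02050565] [[-0.0055, -0.0025], [-0.0036, 0.0037], [0.006, 0.002], [0.0023, -0.0048], [0.0003, -0.0003], [0.0002, -0.0004], [0.0003, 0.0023]]
```

View pics/c1.png

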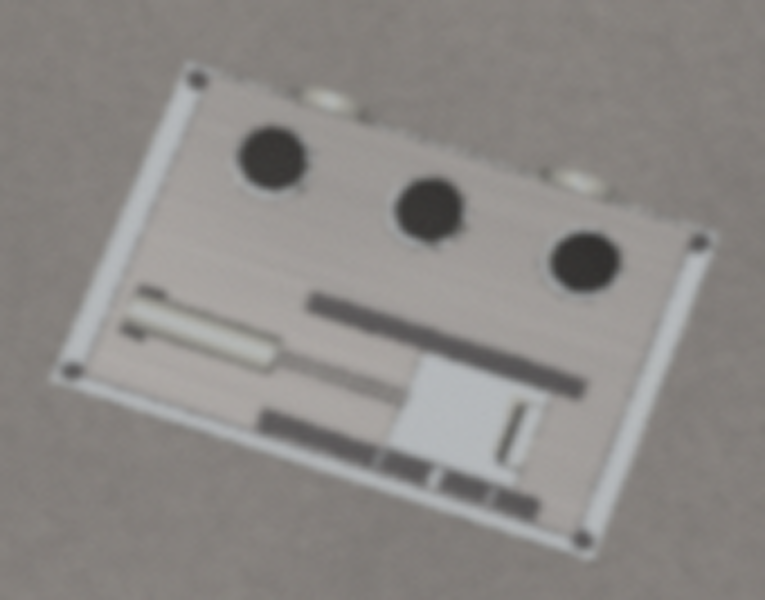

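View pics/c2.png

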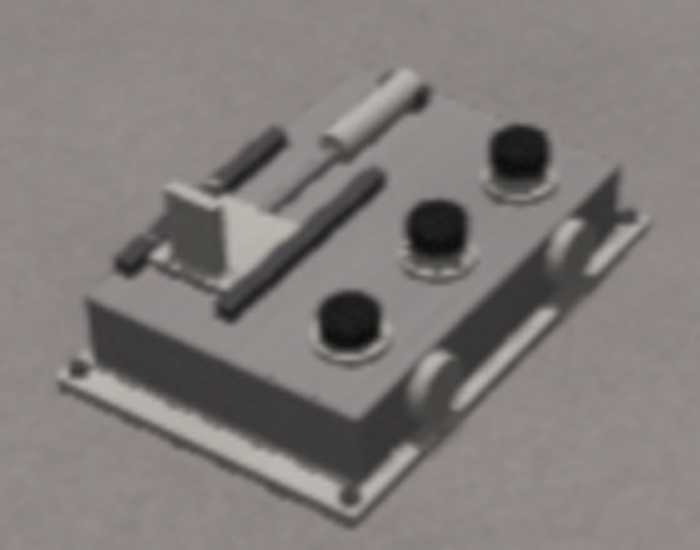

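```bash
cat >> h.py <<'E'
def fitpose(M,W):
    M=np.array(M);W=np.array(W);wc=W.mean(0);mc=M.mean(0)
    U,S,V=np.linalg.svd((M-mc).T@(W-wc));R=V.T@np.diag([1,np.linalg.det(V.T@U.T)])@U.T
    return R,wc-R@mc
E
python3 - <<'E'
from h import *
im=load('top0');g=im['color'].max(2)
def blobs(g,x0,x1,y0,y1,th,a0,a1):
    n,l,s,c=cv2.connectedComponentsWithStats((g[y0:y1,x0:x1]<th).astype(np.uint8))
    return [(c[i][0]+x0,c[i][1]+y0,*s[i]) for i in range(1,n) if a0<s[i][4]<a1]
b=blobs(g,295,395,225,280,70,100,400)
print(np.array(b).round(1))
b.sort()
W=[atz(im,p[:2],.088)[:2] for p in b];M=[(.055,.085),(.055,0),(.055,-.085)]
W.append(atz(im,(346.7,319.75),.072)[:2]);M.append((-.086,-.055))
R,t=fitpose(M,W);print(np.arctan2(R[1,0],R[0,0]),t,(np.array(W)-np.array(M)@R.T-t).round(4).tolist())
s=load('side0');gs=s['color'].max(2)
bs=blobs(gs,285,345,225,280,50,40,400);print(np.array(bs).round(1))
for m in M[:3]:
  for d in (0,.01):
    p=R@m+t; a=np.linspace(0,2*np.pi,40)
    P=np.array([[p[0]+.018*np.cos(x),p[1]+.018*np.sin(x),z] for x in a for z in(.076-d+.0,.092-d)])
    q=proj(s,P);print(m,d,q.min(0).round(1),q.max(0).round(1))
E
```

```text
[[310.3 239.1   9.    8.   13.   13.  133. ]
 [345.1 252.   44.   21.   13.   13.  136. ]
 [379.6 265.1  78.   34.   14.   13.  138. ]]
-0.3288382624329996 [ 0.57825309 -0.01892425] [[0.0006, -0.0006], [0.0004, -0.0001], [-0.0, 0.0015], [-0.001, -0.0008]]
[[333.5 235.6  44.    6.   10.   10.   93. ]
 [317.  250.7  27.   21.   11.   11.  102. ]
 [299.4 268.9   9.   39.   12.   11.  106. ]]
(0.055, 0.085) 0 [327.3 229.3] [339.7 241.1]
(0.055, 0.085) 0.01 [327.3 232. ] [339.6 243.8]
(0.055, 0) 0 [310.6 244.1] [323.5 256.5]
(0.055, 0) 0.01 [310.7 246.9] [323.5 259.3]
(0.055, -0.085) 0 [292.8 260.1] [306.2 273.1]
(0.055, -0.085) 0.01 [292.9 262.9] [306.3 275.9]
```

```bash
cat >> h.py <<'E'
YAW=-0.3288;T0=np.array([.5783,-.0189])
Rm=np.array([[np.cos(YAW),-np.sin(YAW)],[np.sin(YAW),np.cos(YAW)]])
def world(x,y,z): return np.array([*(Rm@np.array([x,y])+T0),z])
def delta(target):
    o=ctrl.get_obs();R=cv2.Rodrigues(np.array(o['tool_rot'],float))[0]
    zd=np.array([*Rm[:,1],0]); z=R.T@zd  # desired jaw axis in tool
    ang=np.arctan2(-z[1],z[2])
    m=Rm.T@(np.array(o['tool_pos'])[:2]-T0)
    print('mani xy',m.round(4),'z',o['tool_pos'][2].round(4),'down',R[:,0].round(3),'d',(R.T@(target-o['tool_pos'])).round(4),'turn',ang.round(4),'open',round(o['opening'],4),'F',np.round(o['contact_force'],1),'t',o['t'])
E
python3 -c "
from h import *
for y in(.085,0,-.085):
  p=world(.055,y,.13);print(p,np.hypot(*p[:2]));delta(p)
p=world(-.05,-.085,.13);print(p)
"
```

```text
[0.65780082 0.04378668 0.13      ] 0.6592565444783068
mani xy [-0.4998  0.4534] z 0.2303 down [-0.001 -0.001 -1.   ] d [ 0.1007 -0.5845 -0.3192] turn -0.086 open 0.0851 F [-1.1  0.5 -0.1] t 0.15
[ 0.63035368 -0.03665991  0.13      ] 0.6314188063932049
mani xy [-0.4998  0.4534] z 0.2303 down [-0.001 -0.001 -1.   ] d [ 0.1008 -0.5918 -0.4039] turn -0.086 open 0.0851 F [-1.1  0.5 -0.1] t 0.15
[ 0.60290654 -0.11710651  0.13      ] 0.6141744269314389
mani xy [-0.4998  0.4534] z 0.2303 down [-0.001 -0.001 -1.   ] d [ 0.101  -0.5991 -0.4886] turn -0.086 open 0.0851 F [-1.1  0.5 -0.1] t 0.15
[ 0.50353133 -0.08320122  0.13      ]
```

```bash
python3 -m jog '[[[0,-0.04,-0.02,-0.03,1],[0,-0.08,-0.044,-0.06,1],[0,-0.12,-0.066,-0.086,1],[0,-0.16,-0.088,-0.086,1],[0,-0.20,-0.11,-0.086,1],[0,-0.24,-0.132,-0.086,1],[0,-0.28,-0.154,-0.086,1],[0,-0.32,-0.176,-0.086,1],[0,-0.36,-0.198,-0.086,1],[0,-0.40,-0.22,-0.086,1],[0,-0.44,-0.242,-0.086,1],[0,-0.48,-0.264,-0.086,1]]]' 40
python3 -c "
from h import *
delta(world(.055,.085,.13))"
```

```text
t: 1.35
tool_pos: [0.5852, 0.1348, 0.2304]
tool_rot: [-0.964, 1.349, 0.963]
contact_force: [0.4, 0.2, -0.1]
opening: -0.0005
mani xy [-0.0431  0.1477] z 0.2304 down [-0.001 -0.001 -1.   ] d [ 0.1004 -0.0982 -0.0625] turn -0.0002 open -0.0005 F [ 0.4  0.2 -0.1] t 1.35
```

```bash
python3 -m jog '[[[0.02,-0.03,-0.02,0,1],[0.04,-0.06,-0.04,0,1],[0.06,-0.09,-0.06,0,1],[0.08,-0.098,-0.0625,0,1],[0.09,-0.098,-0.0625,0,1],[0.09,-0.098,-0.0625,0,1]]]' 40
python3 -c "
from h import *
delta(world(.055,.085,.092))
snap('wrist','w1')"
```

```text
t: 1.95
tool_pos: [0.6559, 0.0441, 0.1376]
tool_rot: [-0.962, 1.353, 0.967]
contact_force: [-0.7, -0.0, -0.1]
opening: -0.0
mani xy [0.0531 0.0847] z 0.1376 down [-0.006 -0.001 -1.   ] d [ 0.0456 -0.0022  0.0004] turn -0.0003 open -0.0 F [-0.7 -0.  -0.1] t 1.95
```

View pics/w1.png

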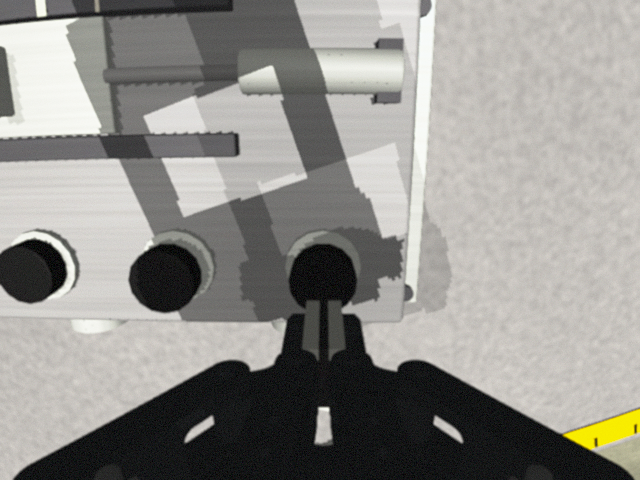

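The wrist view shows the fingertips just above the +y plug (322,277), the middle plug at (165,278) and the −y plug at (32,270). I'll check the heights and alignment by projecting the model into the picture.

```bash
python3 - <<'E'
from h import *
im=load('w1');v=im['color'][:,:,::-1].copy()
for y in(.085,0,-.085):
  for z,c in((.092,(0,255,0)),(.082,(0,0,255))):
    P=[world(.055+.018*np.cos(a),y+.018*np.sin(a),z) for a in np.linspace(0,6.28,60)]
    cv2.polylines(v,[proj(im,P).round().astype(int)],True,c,1)
for y in(.085,0,-.085):
    P=[world(.055+.022*np.cos(a),y+.022*np.sin(a),.066) for a in np.linspace(0,6.28,60)]
    cv2.polylines(v,[proj(im,P).round().astype(int)],True,(255,0,0),1)
cv2.imwrite('pics/w1o.png',cv2.resize(v[200:330,0:420],None,fx=1.9,fy=1.9))
E
```

```text
(no output)
```

View pics/w1o.png

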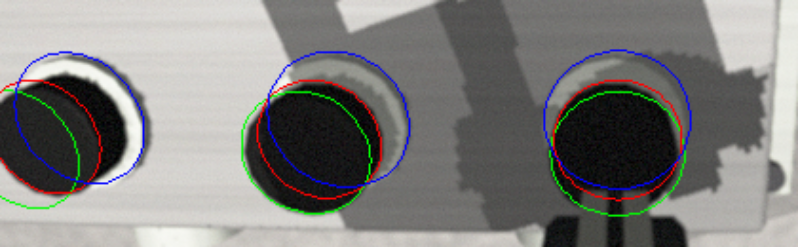

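```bash
python3 -m jog '[[[0.02,-0.002,0,0,1],[0.035,-0.002,0,0,1],[0.044,-0.002,0,0,1],[0.048,-0.002,0,0,1],[0.051,-0.002,0,0,1],[0.053,-0.002,0,0,1]]]' 40
python3 -c "
from h import *
delta(world(.055,.085,.082))"
```

```text
t: 2.6
tool_pos: [0.6585, 0.0442, 0.0876]
tool_rot: [-0.964, 1.35, 0.966]
contact_force: [-3.0, 1.3, 5.4]
opening: 0.0002
mani xy [0.0556 0.0856] z 0.0876 down [-0.003 -0.001 -1.   ] d [ 0.0056  0.0006 -0.0006] turn 0.0007 open 0.0002 F [-3.   1.3  5.4] t 2.6
```

```bash
python3 -m jog '[[[0.003,0,0,0,1],[0.005,0,0,0,1],[0.007,0,0,0,1],[0.007,0,0,0,1]]]' 40
python3 -c "
from h import *
delta(world(.055,.085,.082))"
```

```text
t: 3.0
tool_pos: [0.659, 0.0441, 0.082]
tool_rot: [-0.964, 1.349, 0.965]
contact_force: [-4.7, 1.1, 9.4]
opening: -0.0001
mani xy [0.056  0.0857] z 0.082 down [-0.002 -0.001 -1.   ] d [ 0.      0.001  -0.0007] turn 0.0006 open -0.0001 F [-4.7  1.1  9.4] t 3.0
```

```bash
python3 -m jog '[[[0.002,0,0,0,1],[0.003,0,0,0,1],[0.003,0,0,0,1],[0.003,0,0,0,1]]]' 40
python3 -c "
from h import *
delta(world(.055,.085,.082))"
```

```text
t: 3.4
tool_pos: [0.659, 0.0441, 0.0819]
tool_rot: [-0.964, 1.35, 0.966]
contact_force: [-10.8, 1.1, 16.6]
opening: 0.0002
mani xy [0.0561 0.0857] z 0.0819 down [-0.003 -0.001 -1.   ] d [-0.0001  0.0011 -0.0007] turn 0.0008 open 0.0002 F [-10.8   1.1  16.6] t 3.4
```

Hard stop at 0.0819 with 17 N: the +y plug is home. Next is the middle plug.

```bash
python3 -m jog '[[[-0.02,0,0,0,1],[-0.035,0,0,0,1],[-0.035,0,-0.04,0,1],[-0.035,0,-0.0855,0,1],[-0.02,0,-0.0855,0,1],[-0.008,0,-0.0855,0,1],[-0.004,0,-0.0855,0,1],[-0.001,0,-0.0855,0,1],[0.002,0,-0.0855,0,1],[0.003,0,-0.0855,0,1],[0.003,0,-0.0855,0,1]]]' 40
python3 -c "
from h import *
delta(world(.055,0,.082))"
```

```text
t: 4.5
tool_pos: [0.632, -0.0364, 0.0819]
tool_rot: [-0.965, 1.35, 0.966]
contact_force: [-7.8, -2.7, 14.4]
opening: 0.0002
mani xy [0.0565 0.0007] z 0.0819 down [-0.003 -0.002 -1.   ] d [-0.0001  0.0015 -0.0007] turn 0.0021 open 0.0002 F [-7.8 -2.7 14.4] t 4.5
```

Middle plug is home (0.0819, 14 N). Now the same touch on the −y plug to confirm it.

```bash
python3 -m jog '[[[-0.02,0.001,0,0,1],[-0.035,0.001,0,0,1],[-0.035,0.001,-0.04,0,1],[-0.035,0.001,-0.0855,0,1],[-0.02,0.001,-0.0855,0,1],[-0.008,0.001,-0.0855,0,1],[-0.004,0.001,-0.0855,0,1],[-0.001,0.001,-0.0855,0,1],[0.002,0.001,-0.0855,0,1],[0.003,0.001,-0.0855,0,1],[0.003,0.001,-0.0855,0,1]]]' 40
python3 -c "
from h import *
delta(world(.055,-.085,.082))"
python3 -m jog '[[[-0.02,0,0,0,1],[-0.05,0,0,0,1],[-0.08,0.03,0,0,1],[-0.08,0.07,0,0,0.5],[-0.08,0.106,0,0,0],[-0.08,0.106,0,0,0]]]' 40
python3 -c "
from h import *
delta(world(-.05,-.085,.077))
snap('wrist','w2');snap('side','s2')"
```

```text
t: 5.6
tool_pos: [0.6034, -0.1156, 0.0819]
tool_rot: [-0.965, 1.351, 0.97]
contact_force: [-10.1, 2.8, 16.1]
opening: -0.0001
mani xy [ 0.055  -0.0834] z 0.0819 down [-0.007 -0.001 -1.   ] d [-0.0001 -0.     -0.0016] turn 0.0041 open -0.0001 F [-10.1   2.8  16.1] t 5.6
t: 6.2
tool_pos: [0.5003, -0.0793, 0.1615]
tool_rot: [-0.965, 1.352, 0.974]
contact_force: [1.2, 0.2, -1.0]
opening: 0.0422
mani xy [-0.0543 -0.0824] z 0.1615 down [-0.009  0.    -1.   ] d [ 0.0845 -0.0051 -0.0024] turn 0.0063 open 0.0422 F [ 1.2  0.2 -1. ] t 6.2
```

View pics/w2.png

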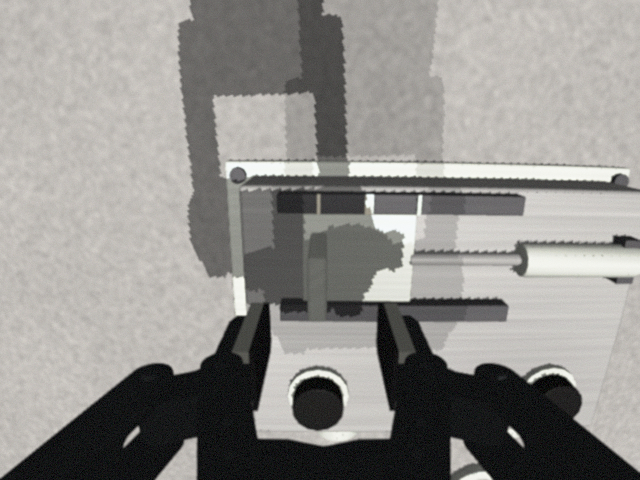

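The tab (317,275) lies between the open fingers. The shut mark is at (319,203), half mark at (370,203) and wide-open mark at (420,205).

```bash
python3 - <<'E'
from h import *
im=load('w2')
for n,y in(('shut',-.085),('half',-.055),('open',-.025)):
  print(n,proj(im,world(-.086,y,.072)).round(1))
for p in((319,203),(369.5,203),(420,205)):
  print(Rm.T@(atz(im,p,.072)[:2]-T0))
P=[world(-.05+a,-.085+b,.118) for a,b in((-.018,-.005),(.018,-.005),(.018,.005),(-.018,.005))]
v=im['color'][:,:,::-1].copy();cv2.polylines(v,[proj(im,P).round().astype(int)],True,(0,255,0),1)
cv2.imwrite('pics/w2o.png',cv2.resize(v[180:330,220:440],None,fx=3.5,fy=3.5,interpolation=2))
E
```

```text
shut [[320.1 200. ]]
half [[371.  200.4]]
open [[421.4 200.9]]
[-0.0842184  -0.08565491]
[-0.08445124 -0.05579775]
[-0.08354467 -0.02565375]
```

View pics/w2o.png

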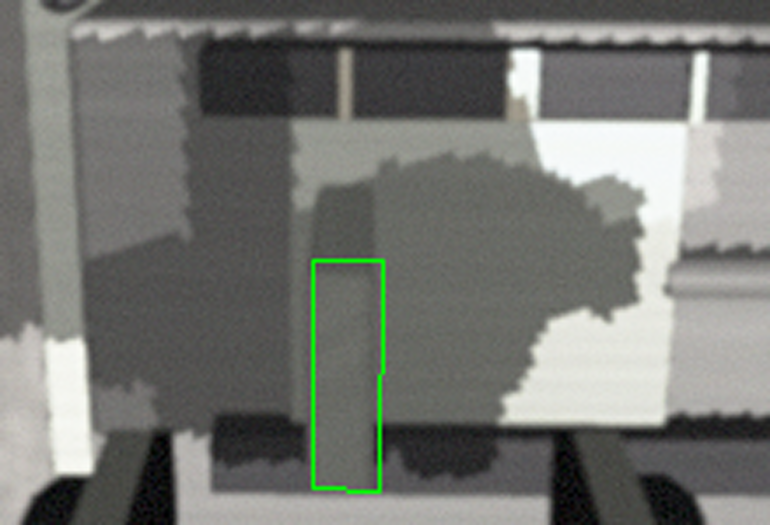

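```bash
python3 -m jog '[[[0.02,-0.005,-0.003,0.006,0],[0.04,-0.005,-0.003,0.006,0],[0.06,-0.005,-0.003,0.006,0],[0.075,-0.005,-0.003,0.006,0],[0.0825,-0.005,-0.003,0.006,0],[0.0825,-0.005,-0.003,0.006,0.4],[0.0825,-0.005,-0.003,0.006,0.8],[0.0825,-0.005,-0.003,0.006,1],[0.0825,-0.005,-0.003,0.006,1],[0.0825,-0.005,-0.003,0.006,1],[0.0825,-0.005,-0.003,0.006,1],[0.0825,-0.005,-0.003,0.006,1]]]' 60
python3 -c "
from h import *
delta(world(-.05,-.055,.079))
"
```

```text
t: 7.5
tool_pos: [0.5079, -0.0856, 0.0814]
tool_rot: [-0.963, 1.35, 0.964]
contact_force: [2.0, -0.1, 3.2]
opening: 0.0094
mani xy [-0.0451 -0.0859] z 0.0814 down [-0.003 -0.001 -1.   ] d [0.0024 0.0049 0.0309] turn -0.0005 open 0.0094 F [ 2.  -0.1  3.2] t 7.5
```

```bash
python3 -m jog '[[[0,0,0.006,0,1],[0,0,0.012,0,1],[0,0,0.018,0,1],[0,0,0.024,0,1],[0,0,0.028,0,1],[0,0,0.03,0,1],[0,0,0.03,0,1],[0,0,0.03,0,1]]]' 60
python3 -c "
from h import *
delta(world(-.05,-.055,.079))
snap('wrist','w3');snap('side','s3');snap('top','t3');delta(world(-.05,-.055,.079))
"
```

```text
t: 8.3
tool_pos: [0.5175, -0.0574, 0.0814]
tool_rot: [-0.965, 1.352, 0.964]
contact_force: [-0.2, -5.2, 1.7]
opening: 0.0092
mani xy [-0.0451 -0.0561] z 0.0814 down [-0.003 -0.003 -1.   ] d [0.0025 0.0049 0.0011] turn -0.0 open 0.0092 F [-0.2 -5.2  1.7] t 8.3
mani xy [-0.0451 -0.0562] z 0.0814 down [-0.004 -0.003 -1.   ] d [0.0024 0.0049 0.0012] turn -0.0001 open 0.0095 F [-1.4 -5.2  2.1] t 8.45
```

View pics/w3.png

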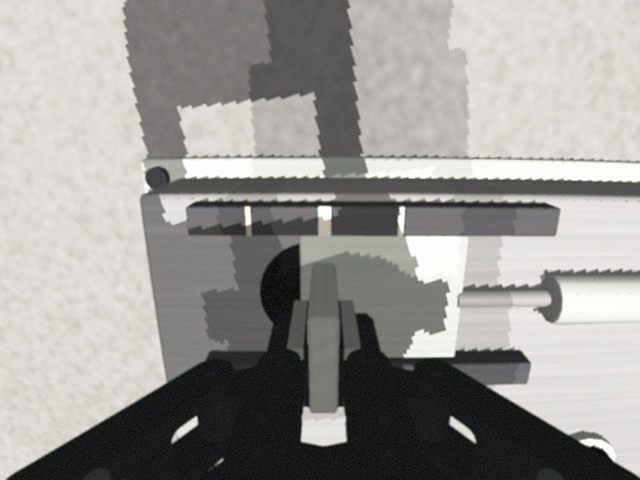

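View pics/s3.png

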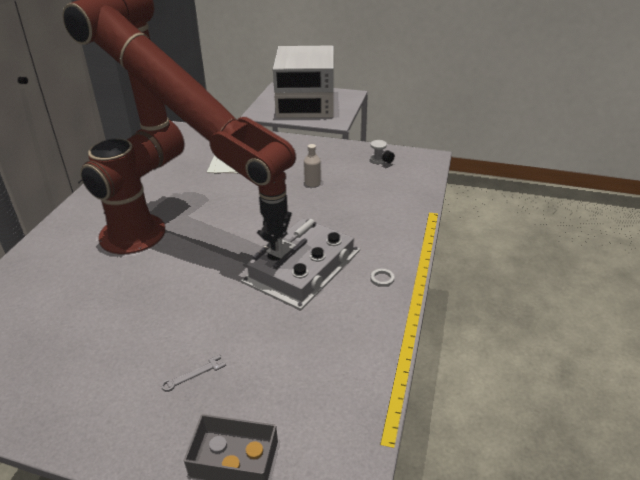

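```bash
python3 - <<'E'
from h import *
im=load('w3')
c=im['color'].astype(int).sum(2)//3
print(c[220,300:345]);print(c[270,300:345]);print(c[285,300:345])
f=lambda p,z:(Rm.T@(atz(im,p,z)[:2]-T0)).round(4)
print('marks',[f((x,220),.072) for x in(248.5,324.5,401.5)])
v=im['color'][:,:,::-1]
cv2.imwrite('pics/w3c.png',cv2.resize(v[195:420,230:420],None,fx=4,fy=2.6,interpolation=2))
E
```

```text
[ 67  71  82 102 103 106 101  93  78  74  74  68  68  66  63  62  63  82
 136 169 177 175 179 186 201 208 207 196 182 177 153 103  67  59  62  68
  69  65  68  66  66  66  66  69  65]
[ 79 112 120 119 122 116 121 120 120 119 114 105 100  93  96  99  96 100
  97  99 103 100  99  97 101  92  98  94  97 100 101  97  97  97  91 100
 105 114 117 113 119 118 115 118 114]
[ 77 111 118 120 119 119 116 118 117 112 106  91  97  98  96  97  99  98
 102 105  97  97 102  99  95  96  97  96  97  98  97  99  98  98  98  97
  96 110 119 122 117 122 121 122 119]
marks [array([-0.0844, -0.0859]), array([-0.0844, -0.056 ]), array([-0.0844, -0.0258])]
```

View pics/w3c.png

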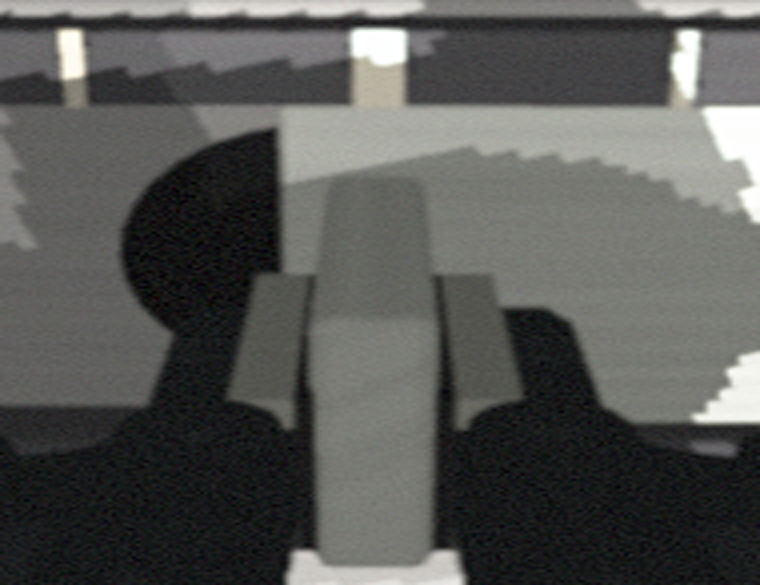

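```bash
python3 - <<'E'
from h import *
im=load('w3')
for p,z in(((324.1,264),.068),((323.5,318),.118)):
  print((Rm.T@(atz(im,p,z)[:2]-T0)).round(4))
# plugs, bystanders in side/top: difference outside arm
for a,b in(('side0','s3'),('top0','t3')):
  A=load(a)['color'].astype(int);B=load(b)['color'].astype(int)
  for n,r in dict(side0=dict(sp=(355,395,155,235),ring=(260,290,365,400),bot=(140,190,298,325)),top0=dict(sp=(310,365,490,555),ring=(165,198,320,355),bot=(300,330,105,145)))[a].items():
    print(a,n,np.abs(A-B)[r[0]:r[1],r[2]:r[3]].mean().round(2))
s=load('s3');v=s['color'][:,:,::-1]
cv2.imwrite('pics/s3c.png',cv2.resize(v[205:315,230:370],None,fx=5,fy=5,interpolation=2))
gs=s['color'].max(2)[225:280,290:345]
n,l,st,c=cv2.connectedComponentsWithStats((gs<50).astype(np.uint8));print([(c[i]+[290,225]).round(1) for i in range(1,n) if st[i][4]>40])
E
```

```text
[-0.0645 -0.0562]
[-0.0661 -0.0563]
side0 sp 10.98
side0 ring 11.29
side0 bot 9.62
top0 sp 7.47
top0 ring 8.29
top0 bot 7.21
[array([333.5, 237.6]), array([317.1, 252.5]), array([299.3, 269. ])]
```

View pics/s3c.png

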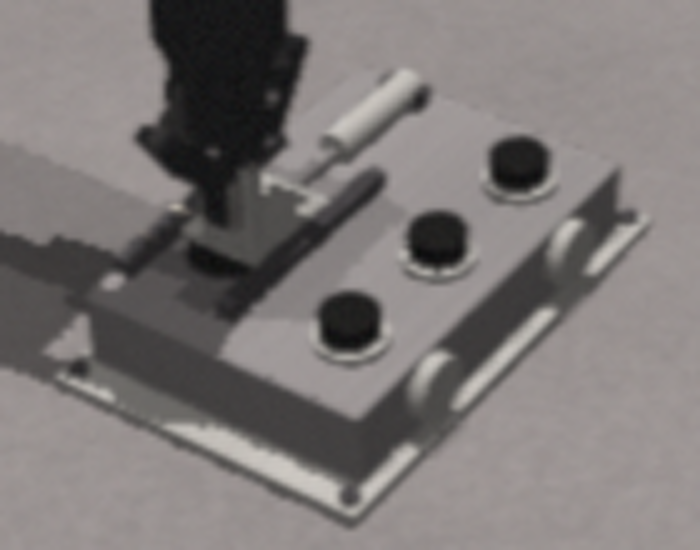

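```bash
python3 -c "
from h import *
delta(world(-.05,-.055,.079));print(ctrl.finish_job())"
```

```text
mani xy [-0.0451 -0.0562] z 0.0814 down [-0.004 -0.003 -1.   ] d [0.0024 0.0049 0.0012] turn -0.0001 open 0.0095 F [-1.4 -5.2  2.1] t 8.45
the job is handed in; nothing more can be done
None
```

All three plugs are fully home, and I handed the job in at about 8.5 s with the gripper still holding the shutter at half travel.

- **Plugs:** The +y and middle plugs stood proud. I pressed each to its hard stop while the shutter was still shut, with the cap top at 81.9 mm and 14–17 N. The −y plug already looked home, and a check press stopped at the same height. The final side picture shows all three seated.
- **Shutter:** I gripped the tab with a 60 N grip setting and pulled it 30 mm. In the wrist picture the tab centre is at manifold y ≈ −56.2 mm and the broad mark at −56.0 mm. That puts the tab within about 0.3 mm of the mark in that picture, and the force reading of about 5 N fits the spring at half travel. My fitted manifold position reads about 1 mm low along y, so I judged the tab against the mark and not the nominal −55 mm.
- **Grip:** The fingers hold the tab about 5 mm off its centre across its 36 mm width, towards the ports. The position did not drift during the last pictures.
- **Other objects:** The spanner, ring and bottle were never touched. Comparing pictures before and after showed only small, even differences of about 7–11 grey levels, which I read as noise or lighting.

No check failed.

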